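Fit the keeper strap over a reference block in its holder

ROBOT

A 7-joint arm with a two-finger parallel gripper is mounted at the origin on the work surface. World frame = base frame: x ahead of the robot, y to its left, z up, the work surface at z = 0. Lengths are in m, angles in rad, forces in N, time in s.
With the tool pointing down it reaches from about 0.35 to 0.9 m from the base axis. Payload 19.9 kg.
Tool frame: the origin (TCP) lies between the finger pads; the fingertips stand 19 mm ahead of it and the grasp point (between the pads) is the TCP; z points along the fingers, y is the direction in which the jaws open and shut (so a half turn about z gives the same grasp; the last joint's range is limited). The gripper opens to 94 mm and grips with 3 to 60 N. Pads are 16 mm wide; open, the fingers measure 119 mm over their backs; the gripper's body (75 mm by 177 mm) begins 78 mm behind the grasp point.
Start: joints at [-1.375, 0.417, -0.01, 1.614, 0.005, 1.111, -0.053], TCP at [0.147, 0.607, 0.224] pointing down, gripper open.
Joint ranges: [-2.81, 2.81], [-0.39, 2.02], [-1.27, 1.25], [0.06, 2.57], [-1.19, 4.33], [0.19, 2], [-2.82, 2.82]. Speed limits (rad/s): [1.89, 1.89, 2.39, 2.39, 3.01, 3.01, 3.01].

INTERFACE

Orientations are given as a 3x3 rotation matrix whose columns are the frame's x, y, z axes.
In Python, from rig import robot gives the robot as it stands. Calls block until the motion is done:
- robot.move_ptp(position, orientation): joint-space move of the TCP to a pose.
- robot.move_linear(position, velocity=0.15, frame=None, threshold=None): straight line of the TCP; frame=None keeps the orientation; velocity is the mean speed in m/s. With threshold (N) it stops when the force on the tool has changed by that much, and returns True; else False.
- robot.goto_joints(angles): joint-space move.
- robot.gripper_to(opening): finger opening in m; the grip force is fixed at half the most; returns when the fingers have stopped.
- robot.pause(seconds).
- robot.ik(position, orientation): joint angles nearest the present ones, or None.
- robot.get_state(): the state.
- robot.grab_frame(name): name is "scene" or "side" or "wrist"; returns the picture (480x640x3 uint8, red, green, blue); there is no depth.
- robot.camera_info(name): a dict with "fx", "fy", "cx", "cy" (pixels), "rvec" (rotation vector, rad) and "tvec" (3), from world to camera coordinates, as OpenCV has them. Camera axes: x right, y down, z forward; pixel columns grow to the right and rows downward; lengths in m; the calibration is good to about 2 mm. The wrist camera is an equidistant fisheye: a pixel r from the principal point sees the ray r / f radians off the axis. A picture is of the moment at which its call begins: read the wrist's pose just before it. camera_info takes no time and is no camera call; for the wrist camera it gives the pose at the moment of the call.
A pose or a line that the arm cannot do raises robot.PlanningError and nothing moves.
- robot.sign_off(): hands the job in, once; it reports no verdict.
The state is a dict: "time": time; "qpos": joint angles; "joint_vel": joint speeds; "effort": joint torques, N m; "ee_pos": TCP position; "tool_rot": TCP orientation; "force": force on the tool from outside, world axes, zero at the start; "moment": the same for the moment, N m; "opening": finger opening in m.
Only numpy, scipy, OpenCV 4.12 (cv2) and the standard library are available. Lean on these libraries where they do the work, as an engineer would, in place of code of your own. Each camera call takes 0.05 s, during which the arm holds its last target.

TASK

Fit the loose steel keeper strap onto the block holder, over the reference block: tilt the strap to work its oblong eye past the wide head of the T-stud until its end bar meets the stem under the head, lower it until it is nearly level, line its hole up with the dowel, and press it down flat until the roller catch snaps over its end. Work by feel, without ramming or forcing the strap; leave it latched and let go, with the block still in its nest and the other things left where they are.

Things in the scene. Friction and masses are not known exactly. Their poses are not given: they have to be found in the camera images.
- strap_grip (a point): Grasp point of the loose keeper strap: flat steel plate 200 long (x), 50 wide, 6 thick, 0.36 kg, lying flat. Black grip bar 40 long (x), 12 wide (y), 34 high on its top face; this point is on the bar's mid-plane, 24 above the top face (30 above the underside). x runs along the strap from eye to catch end, z up out of its top. From here the eye end is at x = -152, the catch end at +48.
- strap_eye (a point): Centre, at the underside, of the strap's oblong eye: through opening 41 long (x), 24 wide (y), at x = -121.5 from the grip point; beyond it the strap ends in an end bar 10 wide (x). Between eye and grip bar is a plain window, 40 x 32 wide, that comes over the block. Axes as the strap.
- strap_bar (a point): Middle of that end bar (10 x 50 x 6), half-way through its thickness, 25.5 from the eye's centre. The eye passes the stud's head only tilted 25 to 30 degrees, eye end low: the bar goes down beyond the head's outer tip (away from the catch), slides in under the head until it meets the stem; then, levelling, the eye's other edge clears the head's inner tip by about 2. Axes as the strap.
- strap_hole (a point): Centre, at the underside, of the square 12 x 12 through hole near the strap's catch end, at x = +30 from the grip point. Axes as the strap.
- holder: Block holder, fixed: grey base 265 (x, -140 to 125) x 90 (y) x 14 thick; origin at its underside on the bench, x from the stud end to the catch end, z up. Pads with tops 28 above the bench, carry the level strap: heel pads (x -85 to -59, either side of the stud), toe pad (x 62 to 84).
- dowel_foot (a point): Centre of the dowel on the toe pad, at the pad's top (28 above the bench): 8 diameter, 5.5 high, tapered above 3 to 4 diameter. Holder x = 72. With the hole over it the eye's outer edge stands 2 to 27 off the stem, so the nearly level strap (about 7 degrees), its eye already below the head, is slid back along x to line the hole up. Axes as the holder.
- catch (a joint): Angle (rad) of the sprung catch at the holder's far end: 0 at its rest stop, grows to 0.6 as it is pushed outwards, away from the stud; hinge 18 above the bench at holder x = 90. The strap's end, coming down, pushes it back (about 6 N at that end) and it returns to about 0 once the strap is below it.
- catch_roller (a point): Axis, middle, of the catch's free-turning black roller, 14 diameter, 40 long (y); at rest at holder x = 93.5, 41 above the bench, so that it overhangs the seated strap's end by 3.5 with about 1 of play above it.
- block: Round steel reference block 60 diameter, 12 high, standing between four short pins in the middle of the holder; origin at the centre of its underside, 15 above the bench. Stays there; the strap's window comes over it, 1 clear of its face.
- spare_block: Bystander: another such block, on the bench. Origin at the centre of its underside.
- anvil: Bystander: dark steel stepped disc, 60 diameter, 22 high. Origin at the centre of its underside.
- loupe: Bystander: black eyepiece loupe, 38 diameter, 44 high. Origin at the centre of its underside.
- indenter_case: Bystander: small wooden case 60 x 45 x 24 high. Origin at the centre of its underside.
- stud_slot (a point): Middle of the T-slot, at the height of the stud's top, 50 above the bench, holder x = -79.5. The upright T-stud is clamped in the slot up to 12 either side of this, not known beforehand: find it by feel. Head 64 long (x), 18 wide, 6 thick, underside 16 above the heel pads; stem round, 10 diameter. Clamped against 80 N. Axes as the holder.
There are look-alikes about, which are no part of the job. There is more than one size of the part that bears strap_grip; the job needs the largest.

How it is judged:
By the outcome, as a careful person would: the job done as asked, in the order asked, and still so for the second after the job is handed in, with the robot touching nothing.
It also fails if it takes over 51 s, if anything falls off the work surface, if the arm or the gripper's body presses on something with over 40 N, if the wrist force passes 120 N, or if a joint passes its speed limit or range.

## Working session

There is one attempt and no reset: what is moved stays moved. The work goes in short steps, each a Python script; the robot and the scene stay as the last script left them, time stands still between calls to the robot, and variables do not carry over. Pictures are saved under pics/ and viewed, and the job is handed in when it is done.

```bash
ls; mkdir -p pics
python3 - <<'E'
from rig import robot
import cv2,numpy as np
s=robot.get_state();print(s['time'],s['ee_pos'],s['opening'],s['force'])
for n in("scene","side","wrist"):
    ci=robot.camera_info(n);print(n,ci)
    im=robot.grab_frame(n);cv2.imwrite(f'pics/{n}0.png',im[:,:,::-1])
E
```

```text
pics
0.0 [0.14714243 0.60707247 0.22382759] 0.09372017897498748 [ 0.15338    -0.49955194 -0.62653113]
scene {'fx': 534.3326439921636, 'fy': 534.3326439921636, 'cx': 320.1788665516818, 'cy': 239.44367830709362, 'rvec': array([ 1.30615137,  2.25897995, -0.94685448]), 'tvec': array([ 0.28417668, -0.29849267,  1.56459948])}
side {'fx': 597.607494372216, 'fy': 597.607494372216, 'cx': 314.4196999918947, 'cy': 239.5450728215831, 'rvec': array([ 2.10233281, -0.42119734,  0.25724097]), 'tvec': array([-0.51713866,  0.15036145,  1.12255874])}
wrist {'fx': 371.64829954431775, 'fy': 371.64829954431775, 'cx': 319.52791894379783, 'cy': 241.26288457799572, 'rvec': array([-2.29687295, -1.80633767, -0.24118152]), 'tvec': array([-0.62493978, -0.0278378 ,  0.39099242])}
```

View pics/scene0.png

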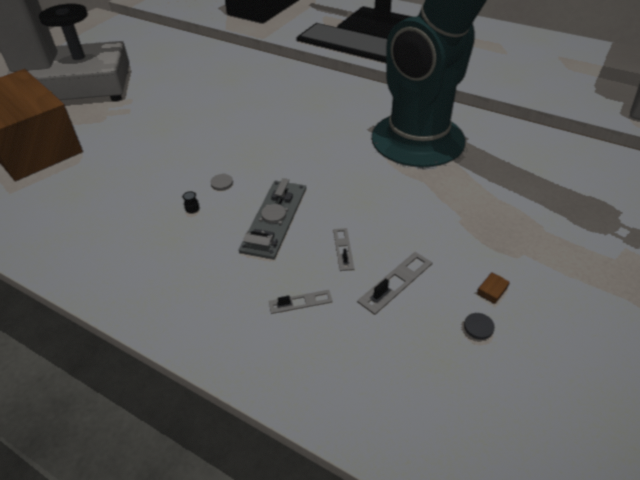

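View pics/side0.png

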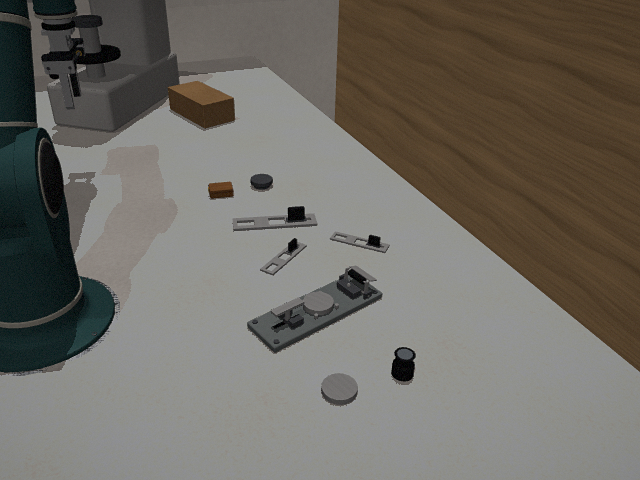

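View pics/wrist0.png

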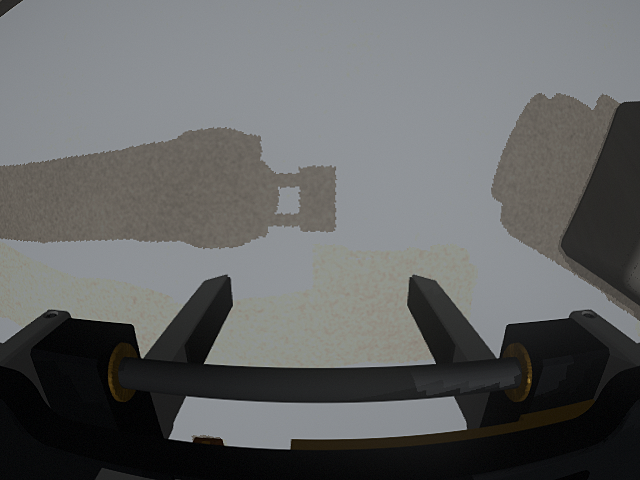

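Run:
```python
import cv2,numpy as np
a=cv2.imread('pics/scene0.png')[160:330,180:520]
a=cv2.resize(a,None,fx=2.35,fy=2.35,interpolation=cv2.INTER_CUBIC); a=cv2.convertScaleAbs(a,alpha=1.5);cv2.imwrite('pics/sc1.png',a)
a=cv2.imread('pics/side0.png')[190:390,210:420]
a=cv2.resize(a,None,fx=3,fy=3,interpolation=cv2.INTER_CUBIC); a=cv2.convertScaleAbs(a,alpha=1.5);cv2.imwrite('pics/si1.png',a)
for n in('scene','side'):
    im=cv2.imread(f'pics/{n}0.png'); 
    g=cv2.cvtColor(im,cv2.COLOR_BGR2GRAY)
    bg=cv2.medianBlur(g,101)
    m=(np.abs(g.astype(int)-bg)>14).astype(np.uint8)
    c,_=cv2.findContours(m,cv2.RETR_EXTERNAL,cv2.CHAIN_APPROX_SIMPLE)
    for k in c:
        A=cv2.contourArea(k)
        if 80<A<9000: r=cv2.minAreaRect(k);print(n,A,np.round(r[0],1),np.round(r[1],1),np.round(cv2.boxPoints(r),1).tolist())
```

```text
scene 181.5 [214.2 472.5] [38.6 10. ] [[195.39999389648438, 465.8999938964844], [200.89999389648438, 457.6000061035156], [233.0, 479.0], [227.5, 487.29998779296875]]
scene 496.5 [326.8 470.9] [62.3 17.8] [[295.29998779296875, 463.29998779296875], [304.1000061035156, 447.79998779296875], [358.29998779296875, 478.5], [349.5, 494.0]]
scene 951.0 [101.5 388.4] [214.4   9.9] [[8.600000381469727, 334.70001220703125], [13.899999618530273, 326.3999938964844], [194.5, 442.1000061035156], [189.10000610351562, 450.3999938964844]]
scene 758.0 [477.5 326.5] [29. 33.] [[461.0, 312.0], [494.0, 312.0], [494.0, 341.0], [461.0, 341.0]]
scene 813.5 [299.9 300.4] [16.1 62.8] [[267.5, 298.29998779296875], [329.29998779296875, 286.6000061035156], [332.29998779296875, 302.3999938964844], [270.6000061035156, 314.20001220703125]]
scene 2147.5 [130.7 362.3] [315.9  22.8] [[-11.199999809265137, 292.1000061035156], [0.30000001192092896, 272.3999938964844], [272.6000061035156, 432.6000061035156], [261.1000061035156, 452.20001220703125]]
scene 658.0 [492.6 287.6] [25.5 29.7] [[473.79998779296875, 292.799987792968
[... 3800 characters left out ...]
8000030517578]]
side 1126.5 [274.2 217.8] [21.3 84.8] [[231.1999969482422, 209.8000030517578], [315.79998779296875, 204.5], [317.20001220703125, 225.6999969482422], [232.5, 231.0]]
side 378.5 [220.3 190.1] [16.9 25.5] [[206.89999389648438, 182.6999969482422], [232.3000030517578, 180.60000610351562], [233.6999969482422, 197.39999389648438], [208.3000030517578, 199.60000610351562]]
side 329.0 [261. 182.] [18. 22.] [[250.0, 173.0], [272.0, 173.0], [272.0, 191.0], [250.0, 191.0]]
side 263.5 [ 10.5 153. ] [24. 21.] [[-0.0, 141.0], [21.0, 141.0], [21.0, 165.0], [0.0, 165.0]]
side 449.5 [348.5 124.8] [90.4 21.7] [[317.0, 90.5999984741211], [336.0, 80.0], [380.0, 159.0], [361.0, 169.60000610351562]]
```

View pics/sc1.png

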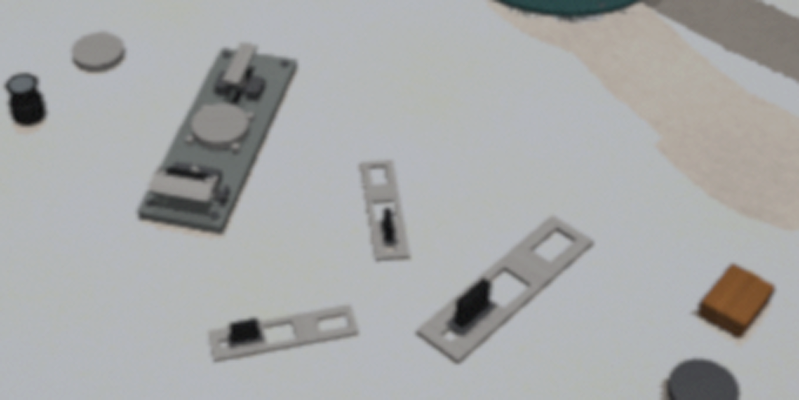

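View pics/si1.png

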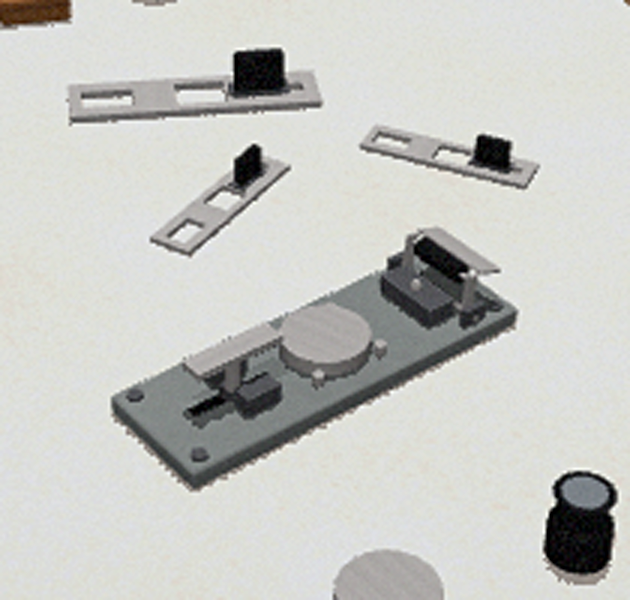

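```bash
cat > h.py <<'E'
import numpy as np,cv2
from rig import robot
def cam(n):
    c=robot.camera_info(n);R=cv2.Rodrigues(np.array(c['rvec']))[0];t=np.array(c['tvec']);return c,R,t
def cast(n,uv,z,c3=None):
    c,R,t=c3 or cam(n);out=[]
    for u,v in uv:
        x=(u-c['cx'])/c['fx'];y=(v-c['cy'])/c['fy']
        if n=='wrist':
            r=np.hypot(x,y);d=np.array([x/r*np.sin(r),y/r*np.sin(r),np.cos(r)]) if r>1e-9 else np.array([0,0,1.])
        else: d=np.array([x,y,1.])
        o=-R.T@t;d=R.T@d;out.append(o+d*(z-o[2])/d[2])
    return np.array(out)
def proj(n,P,c3=None):
    c,R,t=c3 or cam(n);out=[]
    for p in P:
        q=R@np.array(p)+t
        if n=='wrist':
            th=np.arctan2(np.hypot(q[0],q[1]),q[2]);k=th/np.hypot(q[0],q[1])
            out.append((c['cx']+c['fx']*k*q[0],c['cy']+c['fy']*k*q[1]))
        else: out.append((c['cx']+c['fx']*q[0]/q[2],c['cy']+c['fy']*q[1]/q[2]))
    return np.array(out)
E
python3 - <<'E'
from h import *
f=lambda L:[(180+x/2.35,160+y/2.35) for x,y in L]
g=lambda L:[(210+x/3,190+y/3) for x,y in L]
np.set_printoptions(precision=4,suppress=True)
print('scene holder',cast('scene',f([(222,48),(297,63),(222,222),(140,212)]),.014))
print('side holder',cast('side',g([(113,402),(195,478),(517,308)]),.014))
print('scene strap',cast('scene',f([(553,218),(592,243),(458,352),(418,330)]),.006))
print('side strap',cast('side',g([(68,88),(71,115),(322,100),(317,70)]),.006))
E
```

```text
scene holder [[ 0.3832 -0.2448  0.014 ]
 [ 0.3647 -0.157   0.014 ]
 [ 0.6072 -0.0946  0.014 ]
 [ 0.6356 -0.1727  0.014 ]]
side holder [[ 0.3538 -0.1745  0.014 ]
 [ 0.3772 -0.2571  0.014 ]
 [ 0.6309 -0.1835  0.014 ]]
scene strap [[0.4374 0.1812 0.006 ]
 [0.4497 0.2268 0.006 ]
 [0.6303 0.1729 0.006 ]
 [0.6258 0.1305 0.006 ]]
side strap [[0.4415 0.2162 0.006 ]
 [0.4316 0.1752 0.006 ]
 [0.6237 0.1243 0.006 ]
 [0.6391 0.17   0.006 ]]
```

Run:
```python
from h import *
np.set_printoptions(precision=4,suppress=True)
s=robot.get_state();T=s['tool_rot'];print(T)
c,R,t=cam('wrist');o=-R.T@t;print('cam in tool',T.T@(o-s['ee_pos']),'\n',T.T@R.T)
for name,yaw,p in(('holder',np.radians(15),(.50,-.165,.25)),('strap',np.radians(-14.5),(.585,.161,.25)),('holdlow',np.radians(15),(.54,-.155,.06))):
  for fl in(0,np.pi):
    a=yaw+fl
    M=np.array([[np.cos(a),np.sin(a),0],[np.sin(a),-np.cos(a),0],[0,0,-1]])
    print(name,fl,robot.ik(p,M))
    Ry=cv2.Rodrigues(np.array([-np.sin(yaw),np.cos(yaw),0])*-np.radians(28))[0]
    print(' tilt',robot.ik(np.array(p)+[0,0,.05],Ry@M))
```

```text
[[-0.9719  0.2355 -0.0002]
 [ 0.2355  0.9719 -0.0009]
 [-0.0001 -0.0009 -1.    ]]
cam in tool [ 0.0759  0.0004 -0.1602] 
 [[-0.0003 -0.9647 -0.2632]
 [ 1.     -0.0004  0.0003]
 [-0.0003 -0.2632  0.9647]]
holder 0 [-0.66    0.4122  1.1753  1.8544 -0.4162  1.1543 -0.6488]
 tilt [-0.8672 -0.178   1.218   2.085  -0.1775  0.7279 -0.8202]
holder 3.141592653589793 [-0.6392  0.3921  1.1378  1.854  -0.3906  1.1459  2.4684]
 tilt [-0.6352 -0.0954  1.0386  2.0829 -0.3235  0.7452  2.4489]
strap 0 [-1.0698  0.5749  1.0844  1.6577 -0.5334  1.2387 -1.6949]
 tilt [-1.4465  0.2152  1.1026  1.9322  0.1439  0.7183 -2.3057]
strap 3.141592653589793 [-0.6239  0.381   0.3981  1.6441 -0.1587  1.1485  1.1315]
 tilt [-0.9136  0.1286  0.4702  1.9202  0.3715  0.7618  0.6341]
holdlow 0 [-0.4702  0.7449  0.9487  1.9181 -0.7801  0.8999 -0.4298]
 tilt [-0.0736  0.3654  0.5311  2.1904 -1.1754  0.5139  0.1056]
holdlow 3.141592653589793 [-0.1992  0.581   0.5471  1.9102 -0.4243  0.7665  2.419 ]
 tilt [ 1.0034  0.4139 -0.7197  2.1572 -0.0666  0.2648  2.2755]
```

```bash
cat >> h.py <<'E'
def down(yaw,tilt=0):
    # tool x = strap x, z down; tilt>0: eye end (-x) low, rotated about strap y
    c,s=np.cos(yaw),np.sin(yaw)
    M=np.array([[c,s,0],[s,-c,0],[0,0,-1.]])
    return cv2.Rodrigues(np.array([-s,c,0])*-tilt)[0]@M
E
python3 - <<'E'
from h import *
np.set_printoptions(precision=4,suppress=True)
y=np.radians(15);p=np.array([.495,-.168,.25])-.06*np.array([np.cos(y),np.sin(y),0])
robot.move_ptp(p,down(y))
s=robot.get_state();print(s['time'],s['qpos'],s['ee_pos'],s['force'])
c3=cam('wrist');im=robot.grab_frame('wrist');cv2.imwrite('pics/w1.png',im[:,:,::-1])
import pickle;pickle.dump(c3,open('w1.pkl','wb'))
y=np.radians(-14.5);p=np.array([.585,.161,.22])-.1*np.array([np.cos(y),np.sin(y),0])
robot.move_ptp(p,down(y))
s=robot.get_state();print(s['time'],s['qpos'],s['ee_pos'],s['force'])
c3=cam('wrist');im=robot.grab_frame('wrist');cv2.imwrite('pics/w2.png',im[:,:,::-1])
pickle.dump(c3,open('w2.pkl','wb'))
E
```

```text
3.1083 [-0.4761  0.1581  0.8965  1.9678 -0.1398  1.0788 -0.8268] [ 0.4374 -0.183   0.2499] [ 0.4805  0.0369 -0.2181]
4.5583 [-1.0043  0.2864  0.6959  1.8909 -0.2116  1.0381 -2.0449] [0.4885 0.1851 0.2202] [-0.2146 -0.1625 -0.1199]
```

View pics/w1.png

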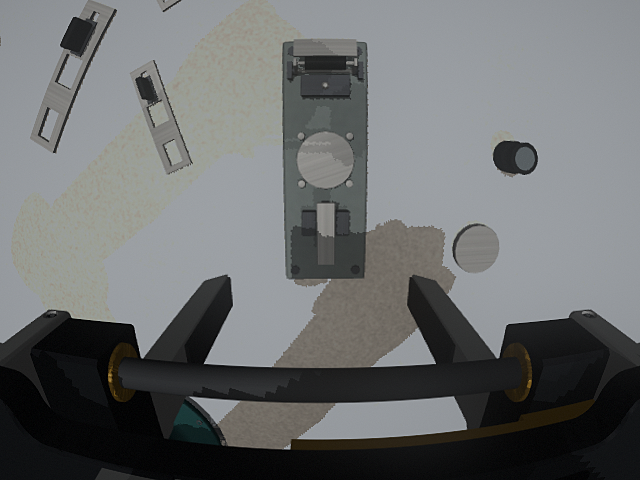

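View pics/w2.png

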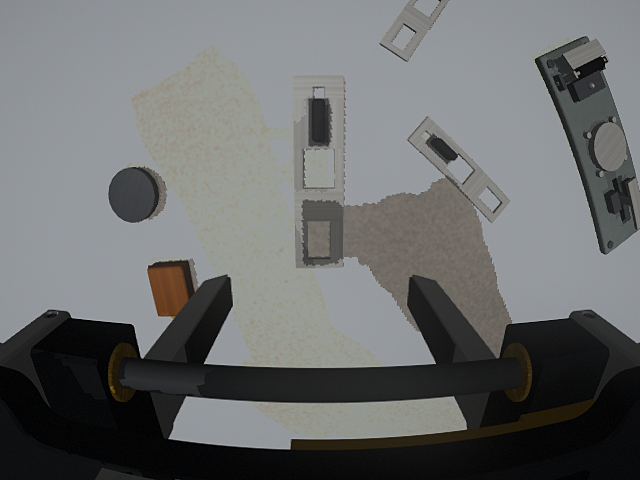

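Run:
```python
import cv2
a=cv2.imread('pics/w1.png')[25:290,260:390];a=cv2.resize(a,None,fx=2.25,fy=2.25,interpolation=cv2.INTER_CUBIC)
b=cv2.imread('pics/w2.png')[65:275,280:360];b=cv2.resize(b,None,fx=2.8,fy=2.8,interpolation=cv2.INTER_CUBIC)
import numpy as np
h=max(a.shape[0],b.shape[0]);o=np.zeros((h,a.shape[1]+b.shape[1]+10,3),np.uint8);o[:a.shape[0],:a.shape[1]]=a;o[:b.shape[0],a.shape[1]+10:]=b
o=cv2.convertScaleAbs(o,alpha=1.4);print(o.shape,a.shape);cv2.imwrite('pics/c12.png',o)
```

```text
(596, 526, 3) (596, 292, 3)
```

View pics/c12.png

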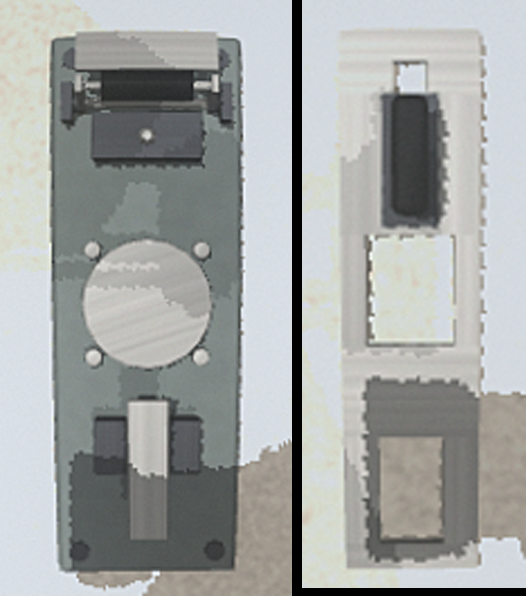

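Run:
```python
from h import *
import pickle
np.set_printoptions(precision=4,suppress=True)
c1=pickle.load(open('w1.pkl','rb'));c2=pickle.load(open('w2.pkl','rb'))
f=lambda x,y:[(260+x/2.25,25+y/2.25)]
g=lambda x,y:[(280+(x-302)/2.8,65+y/2.8)]
W=lambda p,z:cast('wrist',f(*p),z,c1)[0]
d=W((147,135),.0335);b=W((147,303),.027);o=W((148,541),.05);i=W((148,401),.05)
print('dowel',d,'block',b,'tips',o,i)
print('base corners',W((67,570),.014),W((234,570),.014),W((240,40),.014),W((52,40),.014))
print('d-b',np.linalg.norm((d-b)[:2]),'yaw db',np.degrees(np.arctan2(*(d-b)[1::-1])))
m=(W((67,570),.014)+W((234,570),.014))/2;n=(W((240,40),.014)+W((52,40),.014))/2
print('yaw base',np.degrees(np.arctan2(*(n-m)[1::-1])),np.linalg.norm(n-m),'origin',m+(n-m)*140/265)
S=lambda p,z:cast('wrist',g(*p),z,c2)[0]
h=S((411,77),.006);e=S((412,489),.006);print('hole',h,'eye',e,np.linalg.norm(h-e),'yaw',np.degrees(np.arctan2(*(h-e)[1::-1])))
print('grip from hole/eye',h+(e-h)*30/151.5,'bar top',S((413,157),.04))
C=[S(p,.006) for p in((340,32),(483,32),(479,568),(346,568))];print('corners',np.array(C))
a=(C[0]+C[1])/2;z=(C[2]+C[3])/2;print('yaw',np.degrees(np.arctan2(*(a-z)[1::-1])),np.linalg.norm(a-z),'grip',z+(a-z)*152/200)
sc=[(180+x/2.35,160+y/2.35) for x,y in((219,120),)]
print('block scene',cast('scene',sc,.027),'side',cast('side',[(210+326/3,190+336/3)],.027))
```

```text
dowel [ 0.5701 -0.1531  0.0335] block [ 0.4963 -0.1731  0.027 ] tips [ 0.3941 -0.2011  0.05  ] [ 0.4561 -0.1841  0.05  ]
base corners [ 0.3567 -0.1694  0.014 ] [ 0.3786 -0.2513  0.014 ] [ 0.6312 -0.1823  0.014 ] [ 0.6078 -0.097   0.014 ]
d-b 0.0764589229080738 yaw db 15.193603704465026
yaw base 15.67367525624364 0.2615660398048933 origin [ 0.5007 -0.173   0.014 ]
hole [0.6124 0.154  0.006 ] eye [0.4664 0.1916 0.006 ] 0.15077657513697285 yaw -14.42917542521003
grip from hole/eye [0.5835 0.1614 0.006 ] bar top [0.5822 0.1611 0.04  ]
corners [[0.6351 0.1741 0.006 ]
 [0.6223 0.1251 0.006 ]
 [0.4299 0.1747 0.006 ]
 [0.4426 0.2238 0.006 ]]
yaw -14.457632386336412 0.19878998689375443 grip [0.5825 0.1615 0.006 ]
block scene [[ 0.4968 -0.1711  0.027 ]] side [[ 0.4945 -0.1786  0.027 ]]
```

Run:
```python
from h import *
np.set_printoptions(precision=4,suppress=True)
y=np.radians(-14.45);p=np.array([.5828,.1614,.09])
robot.move_ptp(p,down(y))
print(robot.get_state()['time'])
p[2]=.0305;print(robot.move_linear(p,.1,threshold=8))
s=robot.get_state();print(s['time'],s['ee_pos'],s['force'])
robot.gripper_to(0.006)
s=robot.get_state();print(s['time'],s['ee_pos'],s['opening'],s['force'],s['moment'])
p[2]=.13;robot.move_linear(p,.12)
s=robot.get_state();print(s['time'],s['ee_pos'],s['opening'],s['force'],s['moment'],s['qpos'])
for n in('side','wrist'):
    im=robot.grab_frame(n);cv2.imwrite(f'pics/l_{n}.png',im[:,:,::-1])
```

```text
5.3
False
6.0417 [0.5831 0.1614 0.0309] [ 0.2337 -0.1287  0.3812]
7.2667 [0.5828 0.1615 0.0305] 0.01171548152306315 [ 0.2603  0.6006 -0.8526] [ 0.1227  0.0701 -0.1032]
8.25 [0.5824 0.1614 0.1293] 0.01199229232865522 [ 0.1818  0.2241 -4.0188] [-0.0313 -0.0163  0.0316] [-0.8124  0.5706  0.6661  1.767  -0.4219  0.9524 -1.7961]
```

View pics/l_side.png

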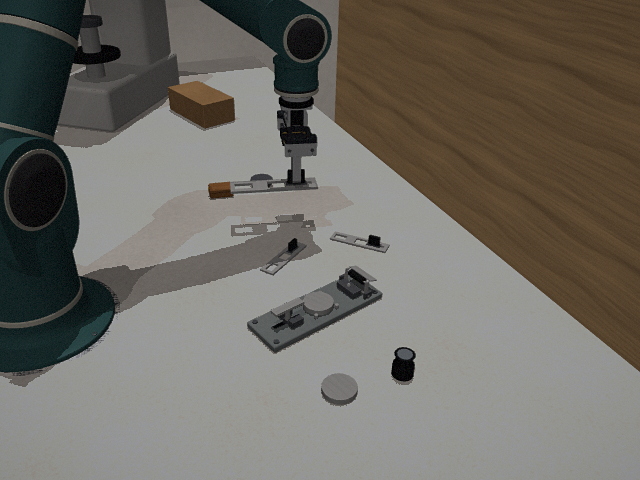

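View pics/l_wrist.png

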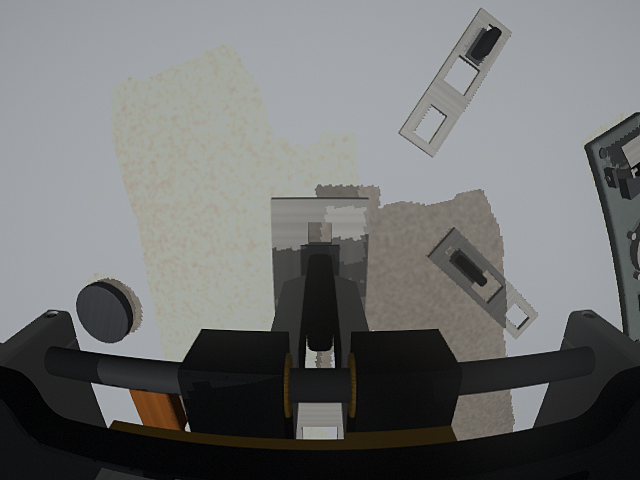

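Run:
```python
from h import *
np.set_printoptions(precision=2,suppress=True)
s=robot.get_state();T=s['tool_rot'];p=s['ee_pos']
print(s['time'],T)
for th in(-5,0,5):
    a=np.radians(th)
    P=[]
    for u,v,w in((48,-25,-24),(48,25,-24),(30,0,-24),(30,0,-30)):
        c,sn=np.cos(a),np.sin(a)
        x=u*c-w*sn;z=u*sn+w*c
        P.append(p+T@(np.array([x,-v,-z])/1000))
    print(th,proj('wrist',P).tolist())
    P=[]
    for u,v in((-152,25),(48,25),(-152,-25),(48,-25)):
        w=-24;x=u*c-w*sn;z=u*sn+w*c;P.append(p+T@(np.array([x,-v,-z])/1000))
    print('  side',proj('side',P).tolist())
a=cv2.imread('pics/l_side.png')[160:215,205:335];cv2.imwrite('pics/l_s2.png',cv2.convertScaleAbs(cv2.resize(a,None,fx=6,fy=6,interpolation=cv2.INTER_CUBIC),alpha=1.4))
```

```text
8.35 [[ 0.97 -0.25 -0.  ]
 [-0.25 -0.97 -0.  ]
 [-0.    0.   -1.  ]]
-5 [[368.92161227573536, 203.38310524881365], [271.9072909820288, 203.38541901353432], [320.4227864732435, 237.7902577530518], [320.4009020864862, 235.92048214444006]]
  side [[228.43637591053596, 175.88405569126235], [313.38228512544606, 178.26831564065398], [229.1593671155032, 185.67870388947637], [316.6588258193815, 187.87220548139098]]
0 [[370.0839348225129, 200.25020039508854], [270.7772875356709, 200.25127178754826], [320.4338315141089, 234.85842459022626], [320.4115007276348, 232.07470487671912]]
  side [[229.42243827814406, 181.02826646039674], [314.36057750194016, 176.66592099256317], [230.1720349045222, 190.9290620582965], [317.67122198892474, 186.23419973792022]]
5 [[371.3311112797218, 197.75592476926755], [269.565013135968, 197.755827254697], [320.4457555298948, 232.36007762893485], [320.42308593127694, 228.63526941196082]]
  side [[230.89218716103744, 186.02266644386106], [315.19068808543096, 174.99742332848285], [231.6829575462856, 196.02338189695772], [318.53138810416516, 184.5290135921192]]
```

View pics/l_s2.png

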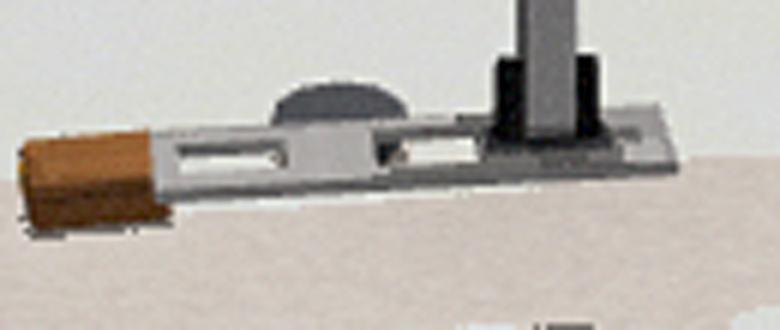

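```bash
cat >> h.py <<'E'
YAW=np.radians(15.3);ORG=np.array([.5007,-.1725]);S=-78.3
def gpose(xb,zb,deg,yoff=0,org=ORG):
    """xb,zb: holder mm of lower inner corner of end bar (u=-142,w=0)"""
    t=np.radians(deg);c,s=np.cos(t),np.sin(t)
    gx=xb+142*c-30*s;gz=zb+142*s+30*c
    ex=np.array([np.cos(YAW),np.sin(YAW)]);ey=np.array([-np.sin(YAW),np.cos(YAW)])
    p=org+ex*gx/1000+ey*yoff/1000
    return np.array([p[0],p[1],gz/1000]),down(YAW,t)
def where(s=None,org=ORG):
    s=s or robot.get_state();T=s['tool_rot'];p=s['ee_pos']
    t=np.arctan2(T[2,0],np.hypot(T[0,0],T[1,0]));c,sn=np.cos(t),np.sin(t)
    ex=np.array([np.cos(YAW),np.sin(YAW)]);ey=np.array([-np.sin(YAW),np.cos(YAW)])
    d=(p[:2]-org)*1000;gx=d@ex;gy=d@ey
    return dict(xb=round(gx-142*c+30*sn,2),zb=round(p[2]*1000-142*sn-30*c,2),y=round(gy,2),deg=round(np.degrees(t),2))
def frc(s=None):
    s=s or robot.get_state();f=np.array(s['force'])
    ex=np.array([np.cos(YAW),np.sin(YAW),0]);ey=np.array([-np.sin(YAW),np.cos(YAW),0])
    return np.round([f@ex,f@ey,f[2]],2)
def rep(tag=''):
    s=robot.get_state();print(tag,round(s['time'],2),where(s),'F',frc(s),'M',np.round(s['moment'],2),'op',round(s['opening'],4))
def snap(n,tag):
    im=robot.grab_frame(n);cv2.imwrite(f'pics/{tag}.png',im[:,:,::-1]);return im
E
python3 - <<'E'
from h import *
np.set_printoptions(precision=3,suppress=True)
p,R=gpose(-116,85,27)
print(p,robot.ik(p,R))
robot.move_ptp(p,R);rep('A');print(robot.get_state()['qpos'])
p,R=gpose(-116,60,27)
robot.move_linear(p,.08,threshold=6);rep('A2')
snap('side','a_side');snap('scene','a_scene')
a=cv2.imread('pics/a_side.png')[170:370,220:420];b=cv2.imread('pics/a_scene.png')[130:280,210:360]
o=np.hstack([cv2.resize(a,(400,400),interpolation=cv2.INTER_CUBIC),cv2.resize(b,(400,400),interpolation=cv2.INTER_CUBIC)])
cv2.imwrite('pics/a_both.png',cv2.convertScaleAbs(o,alpha=1.5))
E
```

```text
[ 0.498 -0.173  0.176] [-0.42   0.251  0.992  2.207 -0.961  0.673 -0.042]
A 9.96 {'xb': np.float64(-115.54), 'zb': np.float64(85.01), 'y': np.float64(0.39), 'deg': np.float64(26.98)} F [ 0.42 -0.33 -4.32] M [-0.19  0.8   0.05] op 0.0116
[-0.421  0.252  0.991  2.206 -0.961  0.673 -0.043]
A2 10.42 {'xb': np.float64(-116.0), 'zb': np.float64(60.11), 'y': np.float64(-0.09), 'deg': np.float64(26.96)} F [-0.66 -0.38 -3.71] M [-0.24  0.84 -0.03] op 0.0116
```

View pics/a_both.png

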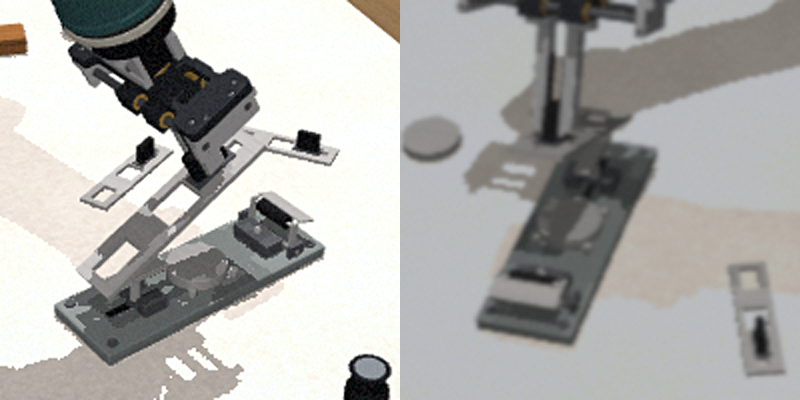

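Run:
```python
from h import *
s=robot.get_state();T=s['tool_rot'];p=s['ee_pos']
a=cv2.imread('pics/a_side.png');k=4;x0,y0=250,225
o=cv2.resize(a[y0:y0+130,x0:x0+130],None,fx=k,fy=k,interpolation=cv2.INTER_CUBIC)
def L(P,col):
    q=proj('side',P);q=((q-[x0,y0]+.5)*k).astype(int);cv2.polylines(o,[q.reshape(-1,1,2)],True,col,1)
tl=lambda u,v,w:p+T@(np.array([u,-v,-(w-30)])/1000)
L([tl(-152,25,6),tl(-152,-25,6),tl(48,-25,6),tl(48,25,6)],(0,0,255))
L([tl(-142,12,6),tl(-142,-12,6),tl(-101,-12,6),tl(-101,12,6)],(0,0,255))
ex=np.array([np.cos(YAW),np.sin(YAW)]);ey=np.array([-ex[1],ex[0]])
hd=lambda x,y,z:np.r_[ORG+(ex*x+ey*y)/1000,z/1000]
L([hd(S-32,9,50),hd(S-32,-9,50),hd(S+32,-9,50),hd(S+32,9,50)],(255,0,0))
cv2.imwrite('pics/ov.png',cv2.convertScaleAbs(o,alpha=1.4))
```

```text
(no output)
```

View pics/ov.png

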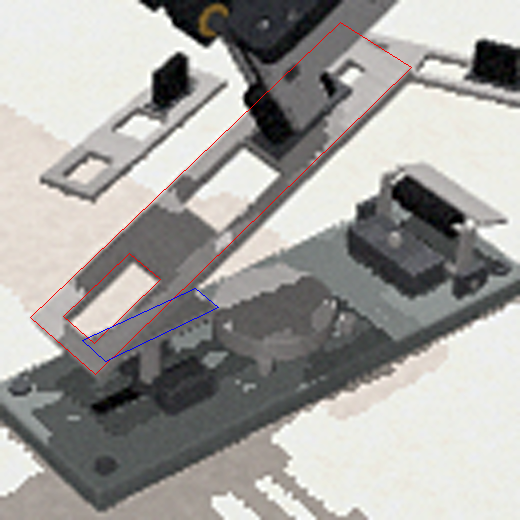

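Run:
```python
from h import *
p,R=gpose(-116,36,27)
print(robot.move_linear(p,.04,threshold=4));rep('B')
snap('side','b_side');snap('scene','b_scene')
a=cv2.imread('pics/b_side.png')[225:355,250:380];b=cv2.imread('pics/b_scene.png')[160:270,220:330]
o=np.hstack([cv2.resize(a,(400,400),interpolation=cv2.INTER_CUBIC),cv2.resize(b,(400,400),interpolation=cv2.INTER_CUBIC)])
cv2.imwrite('pics/b_both.png',cv2.convertScaleAbs(o,alpha=1.5))
```

```text
False
B 11.27 {'xb': np.float64(-116.04), 'zb': np.float64(36.1), 'y': np.float64(-0.2), 'deg': np.float64(27.0)} F [ 0.28 -0.23 -2.91] M [-0.22  0.79 -0.06] op 0.012
```

View pics/b_both.png

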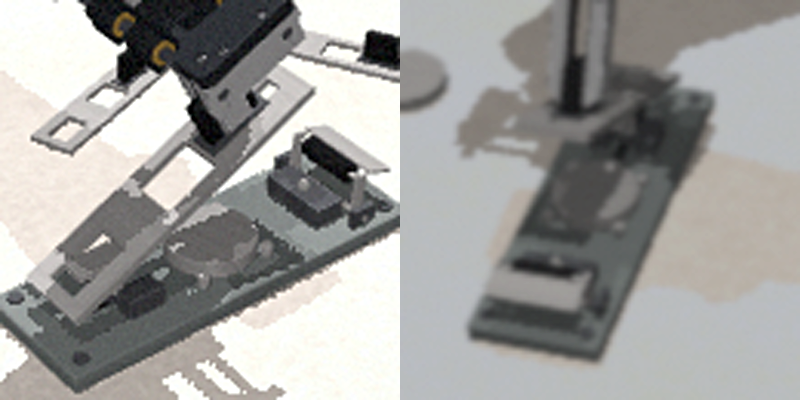

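Run:
```python
from h import *
p,R=gpose(-90,36,27)
r=robot.move_linear(p,.04,threshold=4);rep(r)
if not r:
    p,R=gpose(-76,36,27)
    r=robot.move_linear(p,.012,threshold=3);rep(r)
```

```text
False 12.17 {'xb': np.float64(-90.24), 'zb': np.float64(35.93), 'y': np.float64(-0.01), 'deg': np.float64(26.99)} F [ 1.04 -0.24 -3.33] M [-0.26  0.75  0.  ] op 0.0116
True 12.88 {'xb': np.float64(-83.04), 'zb': np.float64(35.45), 'y': np.float64(0.34), 'deg': np.float64(26.9)} F [-1.19  0.59 -2.93] M [-0.33  1.   -0.05] op 0.012
```

Run:
```python
from h import *
p,R=gpose(-80.5,36,27)
r=robot.move_linear(p,.006,threshold=4);rep(('confirm',r))
w=where();xs=w['xb']
open('xs.txt','w').write(str(xs))
x=xs-.7 if r else -83.5
ok=True
for d,z in((27,36.7),(22,36.7),(17.5,36.7),(12,36.)):
    p,R=gpose(x,z,d)
    r=robot.move_linear(p,.05,frame=R,threshold=5);rep((d,r))
    if r: break
snap('side','d_side');snap('scene','d_scene')
a=cv2.imread('pics/d_side.png')[225:355,250:380];b=cv2.imread('pics/d_scene.png')[160:270,220:330]
o=np.hstack([cv2.resize(a,(400,400),interpolation=cv2.INTER_CUBIC),cv2.resize(b,(400,400),interpolation=cv2.INTER_CUBIC)])
cv2.imwrite('pics/d_both.png',cv2.convertScaleAbs(o,alpha=1.5))
```

```text
('confirm', True) 13.21 {'xb': np.float64(-83.05), 'zb': np.float64(35.15), 'y': np.float64(0.57), 'deg': np.float64(26.78)} F [-1.71 -0.46 -3.46] M [-0.33  1.01  0.02] op 0.0118
(27, False) 13.46 {'xb': np.float64(-83.84), 'zb': np.float64(36.73), 'y': np.float64(0.02), 'deg': np.float64(27.01)} F [-0.11  0.6  -4.09] M [-0.17  0.82  0.01] op 0.0117
(22, False) 13.86 {'xb': np.float64(-83.77), 'zb': np.float64(36.43), 'y': np.float64(0.2), 'deg': np.float64(22.03)} F [-0.72 -0.38 -3.38] M [-0.18  0.69  0.01] op 0.0119
(17.5, False) 14.23 {'xb': np.float64(-84.02), 'zb': np.float64(36.48), 'y': np.float64(-0.01), 'deg': np.float64(17.57)} F [-0.32 -0.08 -4.39] M [-0.16  0.55  0.01] op 0.0116
(12, False) 14.68 {'xb': np.float64(-84.17), 'zb': np.float64(35.87), 'y': np.float64(-0.21), 'deg': np.float64(12.08)} F [ 0.11  0.18 -3.56] M [-0.16  0.41 -0.04] op 0.0119
```

View pics/d_both.png

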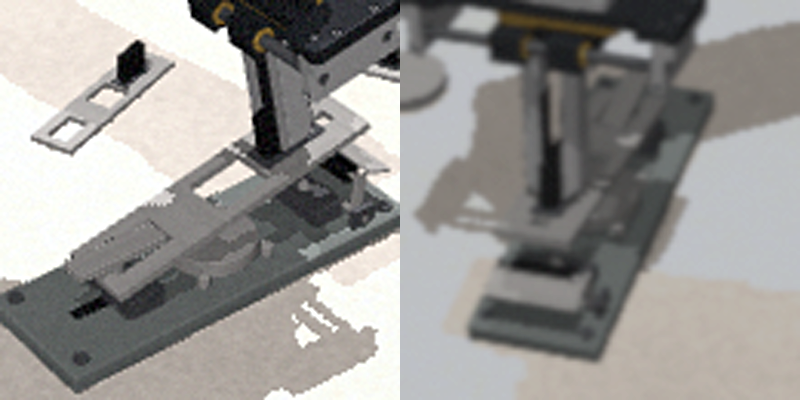

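Run:
```python
from h import *
for x,d,z,v in((-83.8,7,33,.05),(-83.8,7,29.5,.03),(-98.5,7,29.5,.03)):
    p,R=gpose(x,z,d)
    r=robot.move_linear(p,v,frame=R,threshold=5);rep((x,z,d,r))
    if r: break
for n in('side','scene','wrist'): snap(n,'e_'+n)
a=cv2.imread('pics/e_side.png')[225:355,250:380];b=cv2.imread('pics/e_scene.png')[160:270,220:330]
o=np.hstack([cv2.resize(a,(400,400),interpolation=cv2.INTER_CUBIC),cv2.resize(b,(400,400),interpolation=cv2.INTER_CUBIC)])
cv2.imwrite('pics/e_both.png',cv2.convertScaleAbs(o,alpha=1.5))
w=cv2.imread('pics/e_wrist.png')[110:310,220:420];cv2.imwrite('pics/e_w2.png',cv2.convertScaleAbs(cv2.resize(w,None,fx=3,fy=3,interpolation=cv2.INTER_CUBIC),alpha=1.4))
```

```text
(-83.8, 33, 7, False) 15.23 {'xb': np.float64(-84.03), 'zb': np.float64(32.9), 'y': np.float64(-0.19), 'deg': np.float64(7.04)} F [-0.66  0.02 -3.76] M [-0.08  0.26  0.02] op 0.0114
(-83.8, 29.5, 7, False) 15.5 {'xb': np.float64(-84.03), 'zb': np.float64(29.5), 'y': np.float64(-0.06), 'deg': np.float64(7.03)} F [ 0.09  0.92 -3.78] M [-0.09  0.2  -0.01] op 0.0116
(-98.5, 29.5, 7, False) 16.14 {'xb': np.float64(-98.4), 'zb': np.float64(29.52), 'y': np.float64(0.01), 'deg': np.float64(7.01)} F [ 0.19 -0.15 -3.46] M [-0.05  0.22 -0.01] op 0.0118
```

View pics/e_both.png

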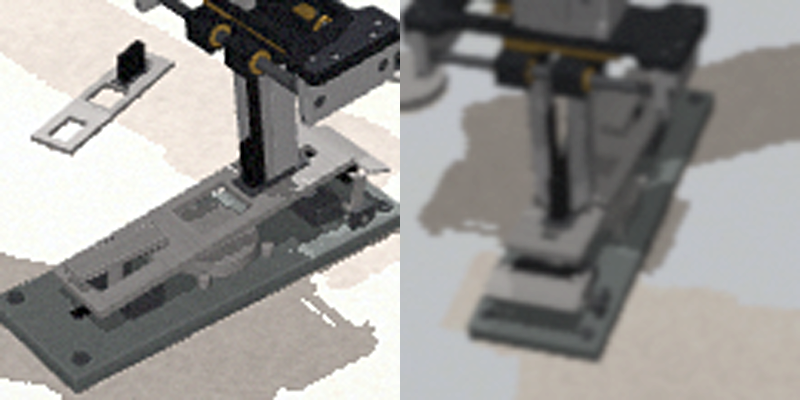

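View pics/e_w2.png

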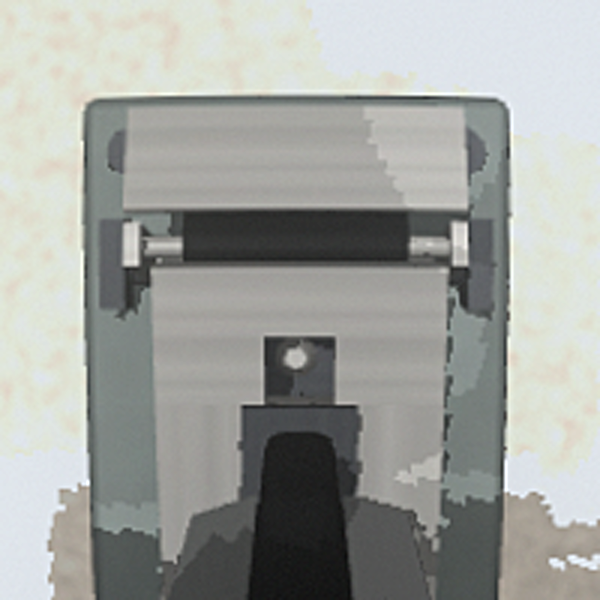

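Run:
```python
from h import *
ex=np.array([np.cos(YAW),np.sin(YAW)]);ey=np.array([-ex[1],ex[0]])
H=lambda P:[(float((p[:2]-ORG)@ex*1000),float((p[:2]-ORG)@ey*1000)) for p in P]
f=lambda x,y:[(220+x/3-.3,110+y/3-.3)]
print('dowel',H(cast('wrist',f(296,357),.0335)))
print('roller ctr front edges',H(cast('wrist',f(184,237),.041)),H(cast('wrist',f(411,237),.041)))
s=robot.get_state();T=s['tool_rot'];p=s['ee_pos']
tl=lambda u,v,w:p+T@(np.array([u,-v,-(w-30)])/1000)
q=proj('wrist',[tl(30,0,6),tl(36,6,6),tl(36,-6,6),tl(48,25,6),tl(48,-25,6)])
print((q+.3-[220,110])*3)
print('hole under',H([tl(30,0,0)]))
```

```text
dowel [(72.50417551429129, 0.8512630658415703)]
roller ctr front edges [(95.44959044865519, 21.30652978100025)] [(95.43978829968945, -20.20219215078005)]
[[300.49551834 376.61254599]
 [265.01995504 342.24266404]
 [335.96979618 342.22743737]
 [151.49868439 272.81776069]
 [449.44930271 272.76803494]]
hole under [(72.3584509766282, 0.020348575676879727)]
```

Run:
```python
from h import *
p,R=gpose(-98.9,29,7,.6);r=robot.move_linear(p,.03,frame=R,threshold=5);rep(r)
if not r:
  for d,x,z,th in((4.5,-99.7,28.6,12),(2.8,-100,28.3,15),(1.5,-100.1,28.2,18)):
    p,R=gpose(x,z,d,.6)
    r=robot.move_linear(p,.02,frame=R,threshold=th);rep((d,r))
    if r: break
for n in('side','wrist'): snap(n,'g_'+n)
a=cv2.imread('pics/g_side.png')[225:355,250:380];b=cv2.imread('pics/g_wrist.png')[110:310,220:420]
o=np.hstack([cv2.resize(a,(400,400),interpolation=cv2.INTER_CUBIC),cv2.resize(b,(400,400),interpolation=cv2.INTER_CUBIC)])
cv2.imwrite('pics/g_both.png',cv2.convertScaleAbs(o,alpha=1.5))
```

```text
False 16.54 {'xb': np.float64(-98.91), 'zb': np.float64(28.95), 'y': np.float64(0.64), 'deg': np.float64(6.99)} F [ 0.51  0.87 -3.81] M [-0.08  0.21  0.05] op 0.0119
(4.5, False) 17.02 {'xb': np.float64(-100.4), 'zb': np.float64(28.54), 'y': np.float64(0.4), 'deg': np.float64(4.35)} F [-5.8  -0.99  3.09] M [-0.52  1.77 -0.03] op 0.0119
(2.8, False) 17.39 {'xb': np.float64(-101.2), 'zb': np.float64(28.05), 'y': np.float64(0.4), 'deg': np.float64(2.59)} F [-7.14 -1.82 -1.67] M [-0.91  2.03 -0.01] op 0.0118
(1.5, False) 17.71 {'xb': np.float64(-101.2), 'zb': np.float64(27.78), 'y': np.float64(0.62), 'deg': np.float64(1.29)} F [-5.39 -1.49 -5.65] M [-0.85  1.6  -0.03] op 0.0117
```

View pics/g_both.png

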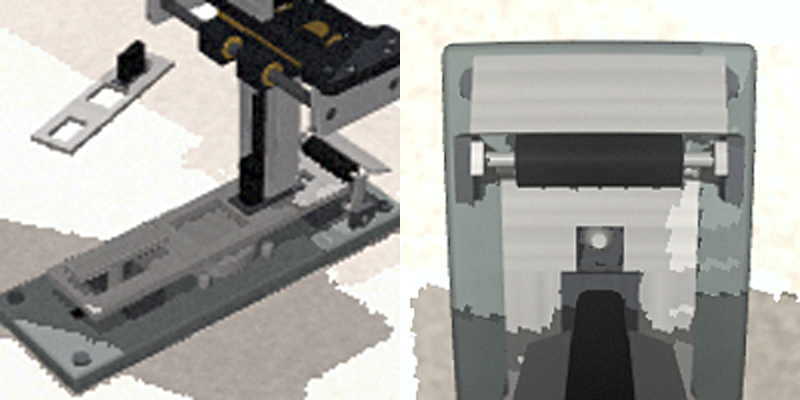

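Run:
```python
from h import *
p,R=gpose(-98.7,28.4,1.5,.7);r=robot.move_linear(p,.02,frame=R,threshold=15);rep(r)
for n in('wrist',): snap(n,'i_'+n)
b=cv2.imread('pics/i_wrist.png')[160:260,270:370]
cv2.imwrite('pics/i2.png',cv2.convertScaleAbs(cv2.resize(b,(500,500),interpolation=cv2.INTER_CUBIC),alpha=1.4))
ex=np.array([np.cos(YAW),np.sin(YAW)]);ey=np.array([-ex[1],ex[0]])
s=robot.get_state();T=s['tool_rot'];p=s['ee_pos']
tl=lambda u,v,w:p+T@(np.array([u,-v,-(w-30)])/1000)
q=proj('wrist',[tl(36,6,6),tl(36,-6,6),tl(24,6,6),tl(36,0,0),tl(24,0,0),tl(48,0,6)])
print((q+.5-[270,160])*5)
hd=lambda x,y,z:np.r_[ORG+(ex*x+ey*y)/1000,z/1000]
print('dowel72.3,.7',(proj('wrist',[hd(72.3,.7,33.5),hd(72.3,.7,28)])+.5-[270,160])*5)
```

```text
False 18.06 {'xb': np.float64(-100.45), 'zb': np.float64(27.92), 'y': np.float64(0.69), 'deg': np.float64(1.25)} F [-7.8  -3.3  -8.25] M [-1.17  2.01 -0.08] op 0.0118
[[192.57173603 321.43023046]
 [310.80182633 321.39749552]
 [193.50518579 435.14486709]
 [251.62977937 309.03942222]
 [251.63724558 419.61579378]
 [251.6780862  204.48213604]]
dowel72.3,.7 [[251.39257195 360.825625  ]
 [251.35573495 349.81014658]]
```

View pics/i2.png

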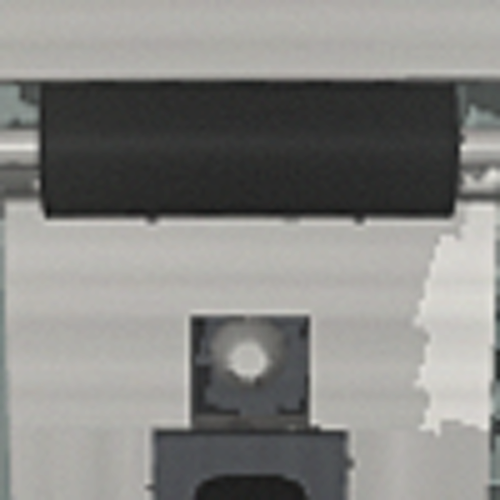

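Run:
```python
from h import *
p,R=gpose(-98.8,28.1,0,.7);r=robot.move_linear(p,.015,frame=R,threshold=15);rep(r)
p,R=gpose(-98.8,26.5,0,.7);r=robot.move_linear(p,.01,frame=R,threshold=8);rep(r)
for n in('wrist','side'): snap(n,'j_'+n)
a=cv2.imread('pics/j_side.png')[225:355,250:380];b=cv2.imread('pics/j_wrist.png')[160:260,270:370]
o=np.hstack([cv2.resize(a,(400,400),interpolation=cv2.INTER_CUBIC),cv2.resize(b,(400,400),interpolation=cv2.INTER_CUBIC)])
cv2.imwrite('pics/j.png',cv2.convertScaleAbs(o,alpha=1.4))
```

```text
True 18.4 {'xb': np.float64(-99.43), 'zb': np.float64(28.14), 'y': np.float64(0.66), 'deg': np.float64(0.04)} F [0.61 1.49 5.24] M [ 0.24  0.01 -0.03] op 0.012
True 18.61 {'xb': np.float64(-99.25), 'zb': np.float64(28.07), 'y': np.float64(0.63), 'deg': np.float64(0.01)} F [-0.94  1.05  7.96] M [0.17 0.4  0.01] op 0.0116
```

View pics/j.png

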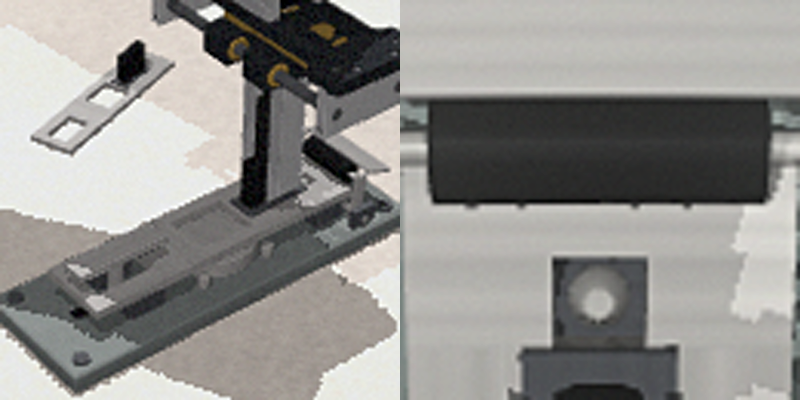

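Run:
```python
from h import *
p,R=gpose(-99.4,28.1,0,.65);robot.move_linear(p,.01,frame=R);rep('relax')
p,R=gpose(-99.4,31.5,0,.65);r=robot.move_linear(p,.008,frame=R,threshold=5);rep(('lift',r))
p,R=gpose(-99.4,28.1,0,.65);robot.move_linear(p,.01,frame=R);rep('relax')
robot.gripper_to(.05);rep('open')
p,R=gpose(-99.4,130,0,.65);robot.move_linear(p,.1,frame=R,threshold=6);rep('up')
y=YAW;q=np.array([.495,-.168,.25])-.06*np.array([np.cos(y),np.sin(y),0])
robot.move_ptp(q,down(y));rep('view')
for n in('wrist','side','scene'): snap(n,'k_'+n)
a=cv2.imread('pics/k_side.png')[225:355,250:380];b=cv2.imread('pics/k_wrist.png')[25:290,190:455]
o=np.hstack([cv2.resize(a,(400,400),interpolation=cv2.INTER_CUBIC),cv2.resize(b,(400,400),interpolation=cv2.INTER_CUBIC)])
cv2.imwrite('pics/k.png',cv2.convertScaleAbs(o,alpha=1.4))
```

```text
relax 18.96 {'xb': np.float64(-98.74), 'zb': np.float64(28.11), 'y': np.float64(0.61), 'deg': np.float64(0.01)} F [ 2.53 -0.38  0.98] M [ 0.13 -0.36 -0.02] op 0.0116
('lift', True) 19.2 {'xb': np.float64(-99.69), 'zb': np.float64(28.33), 'y': np.float64(1.05), 'deg': np.float64(-0.07)} F [-0.83 -0.74 -2.04] M [-0.06 -0.02 -0.  ] op 0.0116
relax 19.45 {'xb': np.float64(-99.54), 'zb': np.float64(28.14), 'y': np.float64(0.91), 'deg': np.float64(-0.02)} F [-1.92  3.35  6.82] M [ 0.51  0.59 -0.08] op 0.0117
open 20.21 {'xb': np.float64(-99.39), 'zb': np.float64(28.11), 'y': np.float64(0.65), 'deg': np.float64(0.0)} F [0.04 0.22 0.08] M [-0.06  0.14  0.06] op 0.0501
up 21.38 {'xb': np.float64(-99.66), 'zb': np.float64(129.54), 'y': np.float64(0.84), 'deg': np.float64(-0.05)} F [-0.04  0.78  1.07] M [-0.05  0.14 -0.01] op 0.0503
view 22.08 {'xb': np.float64(-205.5), 'zb': np.float64(219.59), 'y': np.float64(6.42), 'deg': np.float64(0.01)} F [ 0.36 -0.74 -0.42] M [0.01 0.16 0.02] op 0.0499
```

View pics/k.png

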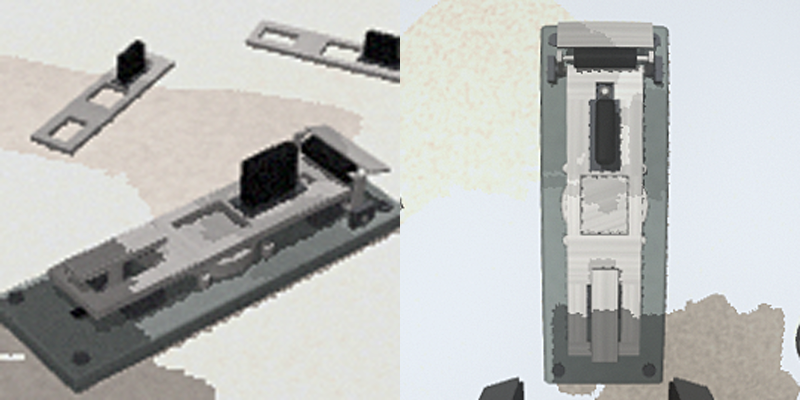

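View pics/k_scene.png

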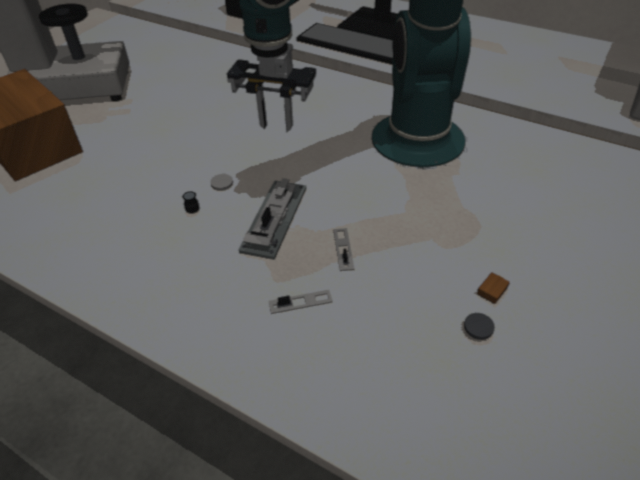

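Run:
```python
import cv2,numpy as np
f=lambda n:cv2.resize(cv2.imread(n)[30:110,275:375],(400,320),interpolation=cv2.INTER_CUBIC)
cv2.imwrite('pics/cmp.png',cv2.convertScaleAbs(np.hstack([f('pics/w1.png'),f('pics/k_wrist.png')]),alpha=1.4))
```

```text
(no output)
```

View pics/cmp.png

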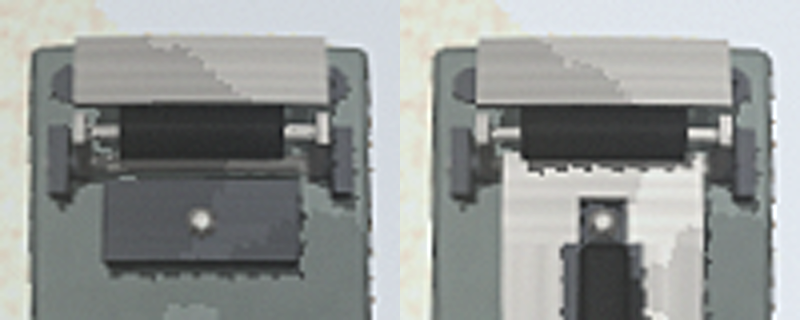

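The roller is back at its rest position: it sits at rows 105–160 in both crops. It overhangs the end of the strap, and the dowel shows through the hole. I'm handing the job in.

Run:
```python
from rig import robot
robot.sign_off();print(robot.get_state()['time'])
```

```text
the job is handed in; nothing more can be done
the job is handed in; nothing more can be done
```

The keeper strap is fitted and latched on the block holder, the gripper has let go and is clear, and I handed the job in at about 22 s of the 51 s allowed.

**What I did:**
- I gripped the largest strap by its bar and lowered its eye past the T-head at 27°.
- I slid it in by feel until the end bar met the stem. Contact came at holder x = −83.0; the cameras had predicted −83.3.
- I levelled it to 7°, slid it back to line the hole up with the dowel, and pressed it flat. While going over the catch it was pushed about 1 mm towards the stud, so I shifted it back before the final press. Contact forces stayed around 12 N or less at each reading.

**Last checks:**
- **Seated:** the strap was level, with its underside at 28.1 mm on the 28 mm pads. The sideways force from the catch was gone.
- **Latched:** the final wrist picture shows the roller back at its original rest position, overhanging the strap's end, with the dowel in the hole.
- **Rest of the scene:** the block looks to be still in its nest under the window. The other things show where they were in the first scene picture, judged by eye.
- **Inconclusive check:** a gentle lift test stopped after only 0.2 mm, on a small force change. It doesn't prove the catch holds; I relied on the pictures for that.

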